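Load the bench glue unit and lap its twin leaves shut

ROBOT

A 6-joint arm with a two-finger parallel gripper is mounted at the origin on a cart in front of the work surface, level with it; the furniture and walls round the work are solid. World frame = base frame: x ahead of the robot, y to its left, z up, the work surface at z = 0. Lengths are in m, angles in rad, forces in N, time in s.
With the tool pointing down it reaches from about 0.35 to 0.975 m from the base axis. Payload 4.9 kg.
Tool frame: the origin (TCP) lies on the front face of the gripper's body, between the roots of the fingers; the fingertips stand ctrl.finger_overhang ahead of it and the grasp point (between the pads) lies 54 mm ahead of it (ctrl.finger_overhang is the distance from the TCP to the fingertips, in m); z points along the fingers, y is the line along which they close (so a half turn about z gives the same grasp; the last joint's range is limited). The gripper opens to 85 mm and grips with 20 to 120 N. Pads are 22 mm wide; open, the fingers measure 114 mm over their backs; the gripper's body (76 mm by 85 mm) begins 54 mm behind the grasp point. The pads swing forward as they close: fully open they stand 13 mm farther back than shut.
Start: joints at [1.216, 0.053, 1.613, -0, 1.476, -0.119], TCP at [0.146, 0.608, 0.304] pointing down, gripper open.
Joint ranges: [-3.01, 3.01], [-1.01, 2.22], [0.06, 2.58], [-1.02, 4.17], [0.09, 2.62], [-3.14, 3.14]. Speed limits (rad/s): [2.57, 2.57, 3.14, 3.14, 3.14, 3.14].

INTERFACE

Orientations are given as a rotation vector (axis times angle).
In Python, from station import ctrl, vision gives the robot as it stands. The module is installed in compiled form; this text tells all that it offers.
- The arm moves only by the tool drive_tool, never from a script. Its argument "rows" is a list of rows, each a list of 2 entries, a list of its own where there are three numbers: the shift along the tool's x, y, z in m, then the turn about the tool's z in rad. A call has 1 to 10 rows; each row shifts and turns the commanded pose from where the row before left it, along the tool's axes as they then stand; what a row does not reach is not made up. A row lasts 1/10 s, in which the tool goes at most 50 mm and 8.59 degrees, less where a joint would pass 70% of its speed; a pose out of reach is approached as far as the arm can. A call with a gripper value outside its range is refused whole. "jaw" is the closure, from 0 (fully open) to 1 (shut), set as the call begins (left out, the last holds). The fingers move at their own pace and stop on an object; "grip_force" is the grip in N (left out, the last holds). Time passes only in rows, so rows that do not move let the fingers close. It gives the time, the measured TCP pose, the force, the opening and the grip force at its end, in the units of the state.
- ctrl.get_obs(): the state, without advancing time (a new reading comes with each control period).
- vision.get_image(name): name is "scene" or "top" or "wrist"; returns a dict with "image" (400x640x3 uint8, blue, green, red), "vertical_fov" (degrees; the focal length in pixels is half the picture's height over the tangent of half this angle, whatever the lens; pixels are square), "cx", "cy" (the principal point, pixels), "dist_coeffs" ([k1, k2, p1, p2, k3] as OpenCV has them; the pictures are not rectified), "R" (3x3) and "t" (3): a world point X has camera coordinates R X + t. Camera axes: x right, y down, z forward; pixel columns grow to the right and rows downward; lengths in m; the calibration is good to about 2 mm. A picture is of the moment at which its call begins. There is no depth.
- ctrl.finish_job(): hands the job in; it is judged then, once.
The state is a dict: "t": time; "q": joint angles; "dq": joint speeds; "effort": joint torques, N m; "tool_pos": TCP position; "tool_rot": TCP orientation; "contact_force": force on the tool from outside, world axes, zero at the start; "wrist_torque": the same for the moment, N m; "opening": finger opening in m; "grip_force": force on a finger pad.
Only numpy, scipy, OpenCV 4.12 (cv2) and the standard library are available. Lean on these libraries where they do the work, as an engineer would, in place of code of your own. Each camera call takes 0.05 s, during which the arm holds its last target. There are 200 camera calls.

TASK

Load the cold bench glue unit: lay the two glue bars in its gutter one after the other and push each into the feed tube, the second driving the first on until both are fully home against the closed end. Then close the hatch so that paper dust stays out: shut the left leaf with the rebated edge first, fully down, and the right leaf last, so that its flange laps over it. Leave the stamp, the clamp, the mug and the glue bottle where they are.

Things in the scene. Friction and masses are not known exactly. Their poses are not given: they have to be found in the camera images.
- glue_unit: Grey bench glue unit, 325 mm long (its x, the feed direction), 168 mm wide, 98 mm high, fixed to the table; its black front panel (-x end) faces the robot. Origin: centre of its underside; x along the feed, y to its left, z up. Open-topped loading bay from x -150 to -10 mm, 152 mm wide inside, walls up to z 88 mm; a hood, top z 98 mm, covers the rest (the feed tube).
- bay (a point): Point on the gutter floor in the middle of the loading bay: (-80, 0, 45) mm in the unit's frame, axes as the unit's. The steel gutter runs along x the whole bay: 34 mm wide at the floor, 10 mm deep, upper edges bevelled out to 44 mm; flat ledges 10 mm above its floor on both sides, as far as the bay walls at y +-76 mm.
- tube_mouth (a point): Middle of the floor of the feed tube's mouth: (-10, 0, 45) mm in the unit's frame, axes as the unit's. The gutter runs on level into the tube: bore 36 x 36 mm, closed 150 mm beyond the mouth (unit x 140 mm). With both bars fully home the tail of the second stands 10 mm out of the mouth and the bar centres are 110 and 30 mm beyond the mouth (unit x 100 and 20 mm).
- rebated_leaf (a joint): Left leaf of the hatch, blue, 10 mm thick, 144 mm long (unit x -152 to -8 mm). Hinge along x at unit y 85, z 93 mm (mid-thickness). 0 rad = shut, level, reaching to the right; grows as it swings up and out to the left (1.57 upright, stop 2.75). Full thickness to 77 mm from the hinge, then a bare metal lip, its lower 4 mm only, to 91 mm: the rebate.
- flanged_leaf (a joint): Right leaf, the left one mirrored: hinge at unit y -85, z 93 mm; 0 rad = shut, grows as it swings up and out to the right. Full thickness to 77 mm from the hinge, then a metal flange, its upper 4 mm only, to 91 mm, which laps 12 mm over the left leaf's lip. If it is shut first, the left leaf cannot go down.
- rebated_edge (a point): Middle of the free edge (end of the lip) of the left leaf, 91 mm from its hinge, at unit x -80 mm. Smooth leaves; stiff hinges hold both leaves wherever they are left; about 2 N at the edge, on the outer face, moves them; shut, their tops are at z 98 mm. Each has a 30 mm wide tab sticking out 16 mm at its front end.
- flange_edge (a point): Middle of the free edge (end of the flange) of the right leaf, 91 mm from its hinge, at unit x -80 mm.
- bar_a: Honey-coloured glue bar, 80 (x) x 30 x 30 mm, 75 g, edges rounded, lying on the table. Origin: centre of its underside. The two bars are alike; either may go first, either end ahead.
- bar_b: The other glue bar, the same as bar_a.
- stamp: Wooden rubber stamp with a turned knob, 27 x 62 x 81 mm, standing on the table; bystander. Origin: centre of its underside.
- blue_clamp: Blue spring clamp, 58 x 111 (y) x 21 mm, lying flat; bystander. Origin: centre of its underside.
- glue_bottle: White glue bottle with orange nozzle, 53 mm across, 165 mm high, standing just left of the unit; bystander (another bottle, at the back, belongs to the room). Origin: centre of its underside.
- mug: Black mug, 82 x 119 x 107 mm with handle, standing to the right of the bars; bystander (another mug, farther right, belongs to the room). Origin: centre of its underside.
- punch_ball (a point): Centre of the black ball (38 mm) on the raised handle of the green lever punch that stands at the back left; fixed, no part of the job. Its handle runs from the ball back to the punch. Keep the arm's wrist clear of it.
Not all that is in view belongs to the job. What is shaped like the bar_b but purple or red is not meant.

How it is judged:
On the way, in this order (a step that is already met when the one before it is completed fails the run):
1. one bar has been pushed into the tube, no more than about 25 mm of it still in the bay, while the other is not yet in (((x of bar_a in the frame of glue_unit above 0.005 m and y of bar_a in the frame of glue_unit between -0.006 and 0.006 m and z of bar_a in the frame of glue_unit below 0.053 m and horizontal distance between bar_b and tube_mouth above 0.035 m) or (x of bar_b in the frame of glue_unit above 0.005 m and y of bar_b in the frame of glue_unit between -0.006 and 0.006 m and z of bar_b in the frame of glue_unit below 0.053 m and horizontal distance between bar_a and tube_mouth above 0.035 m))), for 0.1 s.
2. both bars are fully home in the tube, with both leaves still open (((x of bar_a in the frame of glue_unit above 0.094 m and y of bar_a in the frame of glue_unit between -0.006 and 0.006 m and z of bar_a in the frame of glue_unit between 0.04 and 0.053 m and x of bar_b in the frame of glue_unit above 0.012 m and y of bar_b in the frame of glue_unit between -0.006 and 0.006 m and z of bar_b in the frame of glue_unit between 0.04 and 0.053 m) or (x of bar_b in the frame of glue_unit above 0.094 m and y of bar_b in the frame of glue_unit between -0.006 and 0.006 m and z of bar_b in the frame of glue_unit between 0.04 and 0.053 m and x of bar_a in the frame of glue_unit above 0.012 m and y of bar_a in the frame of glue_unit between -0.006 and 0.006 m and z of bar_a in the frame of glue_unit between 0.04 and 0.053 m)) and value of joint each of rebated_leaf, flanged_leaf above 0.3 rad), for 0.2 s.
3. the rebated left leaf is shut while the flanged right leaf is still open (value of joint rebated_leaf below 0.04 rad and value of joint flanged_leaf above 0.3 rad), for 0.2 s.
At the end, for the whole second after the job is handed in: Both bars lie in the feed tube, the deeper one within 6 mm of the closed end and the other within 8 mm of its home place behind it, and both leaves are shut to within 0.04 rad (about 3.5 mm at the edge) with the flange over the rebate; the four bystanders stand within 25 mm of where they were (((x of bar_a in the frame of glue_unit above 0.094 m and y of bar_a in the frame of glue_unit between -0.006 and 0.006 m and z of bar_a in the frame of glue_unit between 0.04 and 0.053 m and x of bar_b in the frame of glue_unit above 0.012 m and y of bar_b in the frame of glue_unit between -0.006 and 0.006 m and z of bar_b in the frame of glue_unit between 0.04 and 0.053 m) or (x of bar_b in the frame of glue_unit above 0.094 m and y of bar_b in the frame of glue_unit between -0.006 and 0.006 m and z of bar_b in the frame of glue_unit between 0.04 and 0.053 m and x of bar_a in the frame of glue_unit above 0.012 m and y of bar_a in the frame of glue_unit between -0.006 and 0.006 m and z of bar_a in the frame of glue_unit between 0.04 and 0.053 m)) and value of joint each of rebated_leaf, flanged_leaf below 0.04 rad); the robot touches nothing.
It fails at once if the rubber stamp is moved by more than 25 mm (distance of stamp from where it was at the start of the episode above 0.025 m).
It fails at once if the blue clamp is moved by more than 25 mm (distance of blue_clamp from where it was at the start of the episode above 0.025 m).
It fails at once if the glue bottle is moved by more than 25 mm (distance of glue_bottle from where it was at the start of the episode above 0.025 m).
It fails at once if the mug is moved by more than 25 mm (distance of mug from where it was at the start of the episode above 0.025 m).
It fails at once if the stamp, the glue bottle or the mug is knocked over (angle between any of stamp, glue_bottle, mug's own z axis and vertical above 0.6 rad).
It also fails if it takes over 72 s, if anything falls off the work surface, if the arm or the gripper's body presses on something with over 40 N, if the wrist force passes 120 N, or if a joint passes its speed limit or range.

## Working session

There is one attempt and no reset: what is moved stays moved. The work goes in short steps, Python scripts to look and compute and a tool call to move; the robot and the scene stay as the last step left them, time stands still between calls to the robot, and variables do not carry over. Pictures are saved under pics/ and viewed, at most 10 in all, crops included, and the job is handed in when it is done.

Besides the shell and the picture viewer there is one more tool, called in YAML: its name, and indented under it one key for each argument. drive_tool: Moves the arm, as the interface text tells. Its arguments: {"type":"object","properties":{"rows":{"type":"array","items":{"type":"array"}},"jaw":{"type":"number"},"grip_force":{"type":"number"}},"required":["rows"]}

```bash
mkdir -p pics; cat > h.py <<'E'
import numpy as np, cv2
from station import ctrl, vision
def K(d):
    f=d["image"].shape[0]/2/np.tan(np.radians(d["vertical_fov"])/2)
    return np.array([[f,0,d["cx"]],[0,f,d["cy"]],[0,0,1.]])
def ray(d,uv):
    p=cv2.undistortPoints(np.array(uv,float).reshape(-1,1,2),K(d),np.array(d["dist_coeffs"],float)).reshape(-1,2)
    R=np.array(d["R"]);c=-R.T@np.array(d["t"])
    return c,np.c_[p,np.ones(len(p))]@R
def plane(d,uv,z):
    c,r=ray(d,uv); return c+r*((z-c[2])/r[:,2])[:,None]
def proj(d,X):
    R=np.array(d["R"]);rv=cv2.Rodrigues(R)[0]
    return cv2.projectPoints(np.array(X,float).reshape(-1,1,3),rv,np.array(d["t"],float),K(d),np.array(d["dist_coeffs"],float))[0].reshape(-1,2)
E
python3 - <<'E'
from h import *
import pickle
o=ctrl.get_obs();print(o,ctrl.finger_overhang)
D={}
for n in("top","scene","wrist"):
    d=vision.get_image(n);D[n]=d
    cv2.imwrite(f"pics/{n}0.png",d["image"]);print(n,np.round(-np.array(d["R"]).T@d["t"],3),np.round(np.array(d["R"])[2],2),d["vertical_fov"])
pickle.dump(D,open("d0.pkl","wb"))
E
```

```text
{'t': 0.0, 'q': array([ 1.21598654e+00,  5.33853864e-02,  1.61429069e+00,  2.37259537e-06,
        1.47602298e+00, -1.19014773e-01]), 'dq': array([-0.00056407, -0.00019602, -0.00140546, -0.00058715,  0.00040056,
       -0.00155103]), 'effort': array([-1.38356147e-03, -3.93674541e+01, -3.70179033e+01, -2.47154003e-04,
        7.18211144e-03, -7.68696850e-06]), 'tool_pos': array([0.14585148, 0.60725379, 0.30264717]), 'tool_rot': array([-0.36947023, -3.11928924,  0.00321493]), 'contact_force': array([ 1.72704289,  0.21682593, -0.35411775]), 'wrist_torque': array([0.0117301 , 0.00671855, 0.00278533]), 'grip_force': 0.0, 'opening': 0.08528631819905722} 0.0726
top [ 0.504 -0.091  1.745] [ 0.04 -0.02 -1.  ] 55.527705157309136
scene [-0.256 -0.745  1.155] [ 0.6   0.46 -0.66] 54.164936691247156
wrist [0.071 0.626 0.373] [ 0.29 -0.07 -0.95] 66.86976401494354
```

View pics/top0.png

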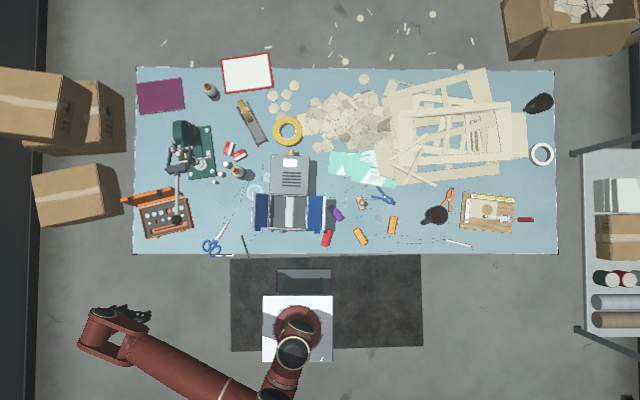

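View pics/scene0.png

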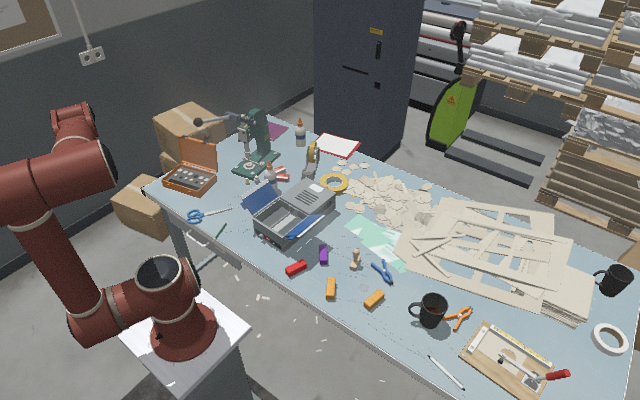

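The top view shows the unit at about (290,190) with leaves open. The bars are at (361,236) and (392,225), the stamp at (361,203), the clamp at (383,197), the mug at (435,215) and the bottle at (238,173). The scene view agrees, and the bars there are at (331,288) and (374,299).

```bash
python3 - <<'E'
from h import *
import pickle
D=pickle.load(open("d0.pkl","rb"))
d=D["top"];im=d["image"]
hsv=cv2.cvtColor(im,cv2.COLOR_BGR2HSV)
m=cv2.inRange(hsv,(10,110,120),(28,255,255))
n,l,s,c=cv2.connectedComponentsWithStats(m)
for i in range(1,n):
    if s[i,4]>60:
        ys,xs=np.nonzero(l==i);P=plane(d,np.c_[xs,ys],0.03)[:,:2]
        r=cv2.minAreaRect(P.astype(np.float32)*1000);print(s[i],np.round(c[i]),P.mean(0).round(3),r)
for nm,uv,z in(("hoodTL",(272,155),.098),("hoodTR",(312,156),.098),("hoodBL",(270,194),.098),("hoodBR",(314,194),.098),("stamp",(361,203),.05),("ball",(175,219),.2),("mug",(433,216),.1),("bottle",(236,172),.165),("frontL",(269,230),.088),("frontR",(309,231),.088)):
    print(nm,plane(d,[uv],z)[0].round(3))
a=cv2.resize(im[140:260,160:460],None,fx=2.66,fy=2.66,interpolation=cv2.INTER_CUBIC)
s=D["scene"]["image"][160:330,180:450];b=cv2.resize(s,None,fx=2.2,fy=2.2)
cv2.imwrite("pics/topc.png",a);cv2.imwrite("pics/scc.png",b)
E
```

```text
[238 100  12  20  87] [244. 109.] [0.997 0.249] ((993.9869995117188, 248.17884826660156), (90.61558532714844, 20.31360626220703), 26.830785751342773)
[273 117  29  29 393] [287. 131.] [0.896 0.05 ] ((897.0000610351562, 51.17589569091797), (128.5074005126953, 127.18280029296875), 0.32117971777915955)
[441 188  13  18  61] [448. 196.] [ 0.605 -0.684] ((596.148681640625, -682.2745971679688), (28.658315658569336, 90.93348693847656), 61.13846206665039)
[129 191  28   9  94] [144. 195.] [0.605 0.693] ((603.016357421875, 695.8272094726562), (19.45635414123535, 122.1217269897461), 11.636548042297363)
[137 195  38  12 126] [156. 201.] [0.578 0.637] ((577.5767822265625, 638.2452392578125), (15.092427253723145, 171.24859619140625), 13.814837455749512)
[146 198  46  41 110] [176. 224.] [0.472 0.544] ((462.24896240234375, 553.0059814453125), (112.83978271484375, 244.4073486328125), 47.27009963989258)
[388 216   9  18 116] [392. 225.] [ 0.473 -0.426] ((472.8948669433594, -426.0494079589844), (29.826465606689453, 76.5032958984375), 80.23760223388672)
[152 221  35  13 128] [168. 227.] [0.46 0.58] ((461.26800537109375, 575.7647705078125), (19.60740089416504, 158.03611755371094), 14.260125160217285)
[354 228  14  17 110] [360. 236.] [ 0.42  -0.281] ((420.6577453613281, -281.00140380859375), (78.65910339355469, 28.731544494628906), 32.10067367553711)
hoodTL [0.776 0.11  0.098]
hoodTR [ 0.772 -0.064  0.098]
hoodBL [0.605 0.117 0.098]
hoodBR [ 0.606 -0.073  0.098]
stamp [ 0.569 -0.283  0.05 ]
ball [0.497 0.486 0.2  ]
mug [ 0.512 -0.591  0.1  ]
bottle [0.693 0.251 0.165]
frontL [0.449 0.122 0.088]
frontR [ 0.445 -0.052  0.088]
```

View pics/topc.png

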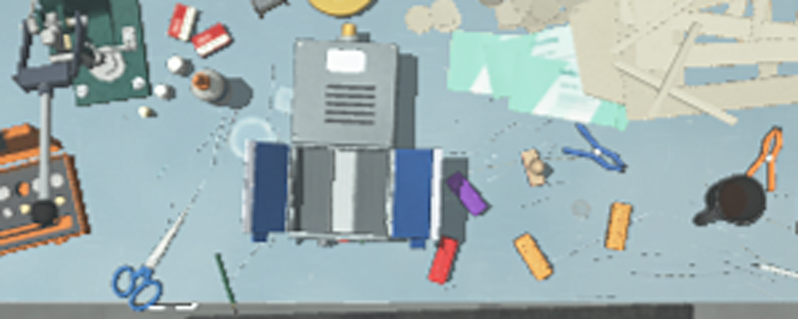

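The crop confirms both leaves are open outward, the gutter at about px (290,210), and only the two orange bars near the right; purple and red decoys stay. I'm moving over the unit for a closer wrist view.

drive_tool:
  rows:
    - [[-0.027,-0.034,-0.007],0]
    - [[-0.027,-0.034,-0.007],0]
    - [[-0.027,-0.034,-0.007],0]
    - [[-0.027,-0.034,-0.007],0]
    - [[-0.027,-0.034,-0.007],0]
    - [[-0.027,-0.034,-0.007],0]
    - [[-0.027,-0.034,-0.007],0]
    - [[-0.027,-0.034,-0.007],0]
    - [[-0.027,-0.034,-0.007],0]
    - [[-0.027,-0.034,-0.007],0]

```text
t: 1.15
tool_pos: [0.3292, 0.2124, 0.374]
tool_rot: [0.369, 3.119, 0.0]
contact_force: [0.7, 0.0, 0.1]
opening: 0.0855
grip_force: 0.0
```

drive_tool:
  rows:
    - [[-0.027,-0.034,-0.007],0]
    - [[-0.027,-0.034,-0.007],0]
    - [[-0.027,-0.034,-0.007],0]
    - [[-0.027,-0.034,-0.007],0]
    - [[0,0,0],-0.12]
    - [[0,0,0],-0.116]
    - [[0,0,0],0]
    - [[0,0,0],0]

```text
t: 1.95
tool_pos: [0.4022, 0.0566, 0.4016]
tool_rot: [-0.003, -3.141, -0.0]
contact_force: [0.1, 1.4, -0.1]
opening: 0.0852
grip_force: 0.0
```

```bash
python3 - <<'E'
from h import *
import pickle
o=ctrl.get_obs();print(o["t"],o["tool_pos"],o["tool_rot"],o["q"],ctrl.finger_overhang)
d=vision.get_image("wrist");pickle.dump(d,open("w1.pkl","wb"));cv2.imwrite("pics/w1.png",d["image"])
E
```

```text
1.95 [0.4022126  0.05661894 0.40164052] [-3.13859899e-03 -3.14119403e+00 -1.94276409e-05] [-4.38579028e-02 -5.36438671e-01  1.94505702e+00 -4.71615439e-06
  1.73337153e+00 -1.61265664e+00] 0.0726
```

View pics/w1.png

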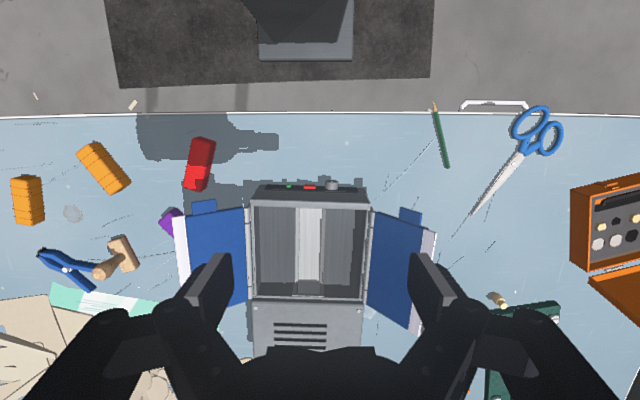

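The wrist view shows the bay at (255–367, 205–298) with the bright gutter at about 298–321. The hood edge is at row 299, the bars are at (103,167) and (28,200), and the leaves are open on both sides.

```bash
python3 - <<'E'
from h import *
import pickle
d=pickle.load(open("w1.pkl","rb"));im=d["image"]
g=cv2.cvtColor(im,cv2.COLOR_BGR2GRAY).astype(int)
for r in(205,215,230,250,270,290): print(r,g[r,246:376:2].tolist())
for c in (265,285,309,350): print(c,g[190:215,c].tolist(),g[285:310,c].tolist())
hsv=cv2.cvtColor(im,cv2.COLOR_BGR2HSV)
m=cv2.inRange(hsv,(10,110,100),(28,255,255))
n,l,s,c=cv2.connectedComponentsWithStats(m)
for i in range(1,n):
    if s[i,4]>400:
        ys,xs=np.nonzero(l==i);r=cv2.minAreaRect((plane(d,np.c_[xs,ys],0.03)[:,:2]*1000).astype(np.float32));print(s[i],c[i],r)
        hull=cv2.convexHull(np.c_[xs,ys]);ap=cv2.approxPolyDP(hull,3,True)[:,0];print(ap.tolist(),(plane(d,ap,0.03)*1000)[:,:2].round().tolist())
E
```

```text
205 [101, 82, 114, 167, 146, 150, 151, 153, 154, 157, 159, 160, 163, 160, 165, 165, 168, 168, 166, 166, 165, 167, 171, 168, 167, 165, 167, 169, 168, 167, 166, 168, 170, 171, 171, 171, 170, 173, 173, 171, 172, 175, 175, 176, 175, 173, 173, 174, 176, 176, 177, 178, 179, 180, 182, 180, 181, 181, 183, 185, 186, 175, 183, 181, 180]
215 [220, 175, 155, 174, 87, 90, 91, 115, 113, 112, 114, 115, 116, 114, 112, 114, 114, 113, 113, 114, 111, 110, 112, 115, 118, 193, 182, 206, 209, 205, 206, 210, 207, 209, 208, 207, 209, 210, 142, 145, 118, 118, 119, 118, 116, 118, 120, 121, 117, 120, 120, 119, 117, 118, 111, 71, 75, 74, 74, 69, 116, 93, 106, 175, 156]
230 [208, 197, 113, 169, 121, 87, 89, 111, 112, 111, 111, 113, 111, 111, 113, 113, 110, 113, 111, 109, 110, 108, 110, 111, 116, 188, 181, 202, 206, 201, 204, 205, 206, 203, 203, 202, 209, 118, 147, 141, 115, 112, 115, 113, 114, 116, 117, 114, 111, 115, 112, 116, 115, 106, 69, 71, 72, 72, 69, 87, 159, 98, 158, 177, 73]
250 [189, 208, 170, 147, 169, 87, 86, 112, 112, 109, 109, 112, 111, 112, 109, 109, 108, 111, 111, 110, 107, 109, 110, 111, 115, 18
[... 2114 characters left out ...]
2109375, 106.11860656738281), 18.885543823242188)
[[639, 259], [587, 271], [576, 188], [639, 173]] [[577.0, 613.0], [598.0, 520.0], [449.0, 459.0], [424.0, 561.0]]
[  10  177   35   49 1357] [ 27.21075903 200.34045689] ((468.3139953613281, -412.05712890625), (53.18832778930664, 86.30316162109375), 80.72207641601562)
[[43, 220], [31, 225], [16, 222], [12, 178], [39, 178]] [[501.0, -394.0], [510.0, -418.0], [505.0, -444.0], [431.0, -427.0], [431.0, -380.0]]
[ 589  265   51   55 1399] [622.65117941 287.04217298] ((631.156982421875, 614.0997924804688), (162.20957946777344, 72.23028564453125), 54.38170623779297)
[[639, 319], [589, 278], [639, 265]] [[706.0, 660.0], [612.0, 528.0], [589.0, 617.0]]
```

```bash
cat >> h.py <<'E'
def go(p,th):
    "print tool-axes shift from now to TCP p with yaw th, tool axes as now; then turn"
    from scipy.spatial.transform import Rotation as Ro
    o=ctrl.get_obs();R=Ro.from_rotvec(o["tool_rot"]).as_matrix()
    yaw=np.arctan2(-R[1,0],-R[0,0])
    d=R.T@(np.array(p)-o["tool_pos"]);t=-(th-yaw)
    th2=yaw-t; 
    R2=np.array([[-np.cos(th),np.sin(th),0],[-np.sin(th),-np.cos(th)*-1,0],[0,0,-1]])
    print("t",round(o["t"],2),"pos",o["tool_pos"].round(4),"yaw",round(yaw,4),"q6",round(o["q"][5],2),"shift",d.round(4),"norm",round(np.linalg.norm(d),3),"turn",round(t,4),"F",o["contact_force"].round(1),"op",round(o["opening"],4))
E
python3 - <<'E'
from h import *
import pickle
d=pickle.load(open("w1.pkl","rb"))
f=lambda *a,z:(plane(d,a,z)*1000)[:,:2].round(1).tolist()
print("floorL",f((299,215),(299,250),(299,270),z=.045))
print("floorR",f((321.5,215),(319,250),(318,270),z=.045))
print("bevel outer L",f((295.5,215),(295.5,250),(295,270),z=.055))
print("bay front inner",f((265,206.5),(350,208.5),z=.088),"hood edge",f((265,302),(350,304),z=.098),f((265,295),(350,298),z=.088))
print("walls in L",f((255,215),(257,250),z=.088),"R",f((366,215),(363,250),z=.088))
T=pickle.load(open("d0.pkl","rb"))["top"]
g=cv2.cvtColor(T["image"],cv2.COLOR_BGR2GRAY).astype(int)
for r in(200,210,220):print(r,g[r,266:318].tolist())
for c in(280,300):print(c,g[148:162,c].tolist(),g[222:236,c].tolist())
go((0.41,-0.28,.3),.56)
E
```

```text
floorL [[486.7, 26.1], [545.2, 24.7], [580.9, 23.9]]
floorR [[486.8, 59.9], [545.3, 56.0], [580.9, 54.3]]
bevel outer L [[482.9, 21.7], [540.0, 20.2], [574.9, 18.4]]
bay front inner [[458.2, -16.1], [461.2, 98.0]] hood edge [[602.5, -23.0], [606.1, 101.4]] [[597.6, -24.4], [603.0, 102.2]]
walls in L [[470.4, -30.4], [523.0, -31.2]] R [[470.6, 120.0], [523.3, 118.2]]
200 [76, 71, 122, 108, 136, 101, 70, 71, 114, 128, 124, 125, 126, 126, 125, 126, 127, 124, 132, 122, 202, 224, 220, 221, 220, 221, 218, 185, 134, 120, 122, 123, 123, 122, 123, 124, 124, 123, 124, 109, 146, 201, 151, 98, 99, 100, 101, 101, 101, 101, 102, 103]
210 [75, 79, 158, 125, 72, 70, 75, 72, 113, 126, 122, 125, 127, 125, 125, 125, 125, 129, 126, 204, 224, 221, 222, 223, 220, 222, 203, 162, 127, 118, 119, 121, 122, 120, 122, 123, 122, 120, 120, 149, 162, 193, 140, 94, 97, 98, 99, 98, 99, 99, 99, 100]
220 [73, 128, 115, 192, 136, 67, 70, 114, 127, 126, 125, 127, 127, 126, 126, 126, 127, 136, 119, 207, 226, 223, 224, 224, 223, 226, 198, 141, 121, 121, 122, 122, 122, 123, 123, 124, 124, 121, 119, 160, 209, 148, 92, 96, 98, 98, 98, 97, 97, 98, 98, 98]
280 [182, 182, 182, 182, 182, 182, 184, 176, 176, 177, 177, 176, 177, 180] [126, 127, 127, 128, 127, 136, 179, 152, 152, 155, 168, 183, 185, 186]
300 [181, 181, 182, 181, 184, 186, 187, 153, 165, 175, 176, 177, 177, 178] [124, 124, 124, 124, 124, 122, 158, 175, 112, 169, 187, 186, 185, 185]
t 2.0 pos [0.4022 0.0568 0.4017] yaw -0.0013 q6 -1.61 shift [-0.0083 -0.3368  0.1017] norm 0.352 turn -0.5613 F [ 0.3 -0.1  0.4] op 0.0857
```

drive_tool:
  rows:
    - [[-0.001,-0.042,0.013],0]
    - [[-0.001,-0.042,0.013],0]
    - [[-0.001,-0.042,0.013],0]
    - [[-0.001,-0.042,0.013],0]
    - [[-0.001,-0.042,0.013],0]
    - [[-0.001,-0.042,0.013],0]
    - [[-0.001,-0.042,0.012],0]
    - [[-0.001,-0.042,0.012],0]
    - [[0,0,0],-0.14]
    - [[0,0,0],-0.14]

```text
t: 3.0
tool_pos: [0.4102, -0.2801, 0.2988]
tool_rot: [0.443, -3.109, -0.003]
contact_force: [0.5, 0.3, 0.1]
opening: 0.0854
grip_force: 0.0
```

drive_tool:
  rows:
    - [[0,0,0],-0.14]
    - [[0,0,0],-0.14]
    - [[0,0,0],0]
    - [[0,0,0],0]

```text
t: 3.4
tool_pos: [0.4106, -0.2791, 0.2998]
tool_rot: [0.864, -3.02, -0.0]
contact_force: [0.6, 0.6, -0.5]
opening: 0.0856
grip_force: 0.0
```

```bash
python3 - <<'E'
from h import *
import pickle
d=vision.get_image("wrist");im=d["image"];cv2.imwrite("pics/w2.png",im)
go((0.42,-0.279,.3),.56)
hsv=cv2.cvtColor(im,cv2.COLOR_BGR2HSV)
m=cv2.inRange(hsv,(10,110,100),(28,255,255))
n,l,s,c=cv2.connectedComponentsWithStats(m)
for i in range(1,n):
    if s[i,4]>400:
        ys,xs=np.nonzero(l==i);r=cv2.minAreaRect((plane(d,np.c_[xs,ys],0.03)[:,:2]*1000).astype(np.float32));print(s[i],c[i],r)
print(-np.array(d["R"]).T@d["t"])
E
```

```text
t 3.45 pos [ 0.4106 -0.2791  0.2999] yaw 0.5578 q6 -2.88 shift [-0.0081 -0.0049 -0.0001] norm 0.009 turn -0.0022 F [0.2 0.2 0.1] op 0.0855
[ 153  115   63   66 2015] [183.6898263  147.87543424] ((468.3030700683594, -423.6867370605469), (33.541969299316406, 84.0397720336914), 79.53890991210938)
[ 301  141   26   68 1702] [313.75264395 174.29964747] ((417.5888671875, -282.49249267578125), (79.11382293701172, 28.68812370300293), 32.28873825073242)
[ 0.3451171  -0.3189112   0.36987195]
```

View pics/w2.png

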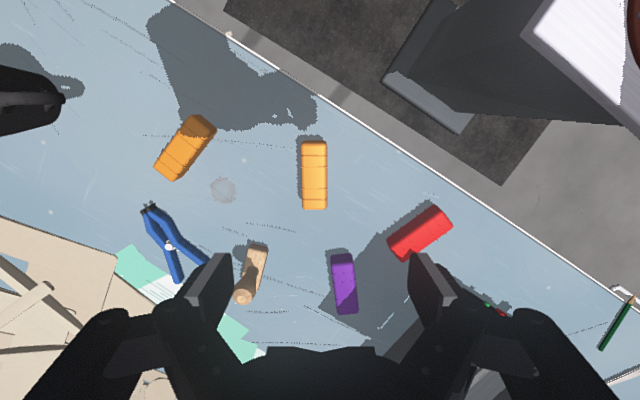

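Bar 1 is at (314,174), long axis in line with the fingers; bar 2 is at (184,148). Nothing stands within finger reach of bar 1.

```bash
python3 - <<'E'
from h import *
go((0.402,-0.2927,.0866),.5635)
E
```

```text
t 3.45 pos [ 0.4106 -0.2791  0.2999] yaw 0.5578 q6 -2.88 shift [ 0.0144 -0.007   0.2133] norm 0.214 turn -0.0057 F [0.2 0.2 0.1] op 0.0855
```

drive_tool:
  rows:
    - [[0.0072,-0.0035,0.0],-0.006]
    - [[0.0072,-0.0035,0.0],0]
    - [[0,0,0.04],0]
    - [[0,0,0.04],0]
    - [[0,0,0.04],0]
    - [[0,0,0.04],0]
    - [[0,0,0.035],0]
    - [[0,0,0.0183],0]
    - [[0,0,0],0]
    - [[0,0,0],0]
  jaw: 0

```text
t: 4.45
tool_pos: [0.402, -0.2937, 0.087]
tool_rot: [-0.876, 3.017, -0.0]
contact_force: [-0.4, -0.2, 0.0]
opening: 0.0856
grip_force: 0.0
```

drive_tool:
  rows:
    - [[0,0,0],0]
    - [[0,0,0],0]
    - [[0,0,0],0]
    - [[0,0,0],0]
    - [[0,0,0],0]
    - [[0,0,0],0]
    - [[0,0,0],0]
    - [[0,0,0],0]
  jaw: 1
  grip_force: 40

```text
t: 5.25
tool_pos: [0.4026, -0.2936, 0.0877]
tool_rot: [-0.877, 3.016, -0.002]
contact_force: [-0.6, 0.7, 6.0]
opening: 0.029
grip_force: 41.4
```

drive_tool:
  rows:
    - [[0,0,-0.02],0]
    - [[0,0,-0.04],0]
    - [[0,0,-0.04],0]
    - [[0,0,-0.04],0]
    - [[0,0,0],0.14]
    - [[0,0,0],0.14]
    - [[0,0,0],0.14]
    - [[0,0,0],0.14]
    - [[0,0,0],0.0365]
    - [[0,0,0],0]

```text
t: 6.25
tool_pos: [0.4016, -0.2927, 0.2257]
tool_rot: [-0.047, -3.14, -0.002]
contact_force: [-0.8, 0.3, -0.7]
opening: 0.029
grip_force: 40.6
```

```bash
python3 - <<'E'
from h import *
d=vision.get_image("wrist");im=d["image"];cv2.imwrite("pics/w3.png",im)
# unit mouth (0.602,.0393) yaw -.033 ; bar centre unit x -90 -> grasp x -110 
u=np.array([np.cos(-.033),np.sin(-.033)]);o=np.array([.612,.0393])
p=o+u*-.110;print(p);go((*p,.23),-.033)
E
```

```text
[0.50205989 0.04292934]
t 6.3 pos [ 0.4017 -0.2927  0.2259] yaw -0.0293 q6 -2.32 shift [-0.0905  0.3384 -0.0039] norm 0.35 turn 0.0037 F [ 0.5  1.2 -1. ] op 0.029
```

View pics/w3.png

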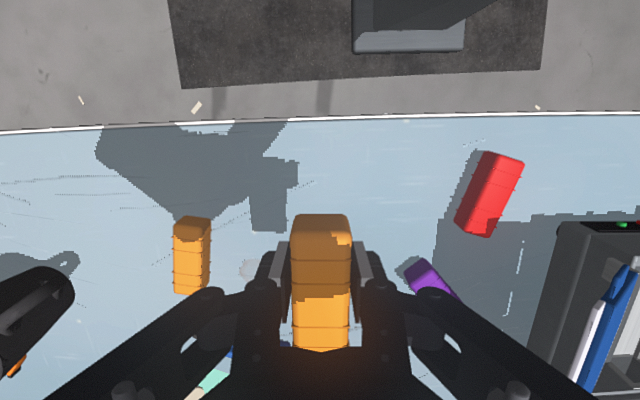

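The bar is held square between the pads at about (320,285); the right leaf edge at the far right stands high, so I'm crossing higher.

drive_tool:
  rows:
    - [[0,0,-0.04],0]
    - [[0,0,-0.035],0.0037]
    - [[-0.0113,0.0423,0],0]
    - [[-0.0113,0.0423,0],0]
    - [[-0.0113,0.0423,0],0]
    - [[-0.0113,0.0423,0],0]
    - [[-0.0113,0.0423,0],0]
    - [[-0.0113,0.0423,0],0]
    - [[-0.0113,0.0423,0],0]
    - [[-0.0113,0.0423,0],0]

```text
t: 7.3
tool_pos: [0.5038, 0.044, 0.3013]
tool_rot: [-0.052, -3.141, 0.0]
contact_force: [0.1, 0.3, -1.1]
opening: 0.029
grip_force: 40.6
```

drive_tool:
  rows:
    - [[0,0,0.03],0]
    - [[0,0,0.03],0]
    - [[0,0,0.03],0]
    - [[0,0,0],0]
    - [[0,0,0],0]

```text
t: 7.8
tool_pos: [0.5036, 0.0421, 0.2114]
tool_rot: [-0.053, -3.14, -0.0]
contact_force: [0.2, 0.6, -0.1]
opening: 0.029
grip_force: 40.6
```

```bash
cat > m.py <<'E'
from h import *
import sys
d=vision.get_image("wrist");im=d["image"];cv2.imwrite(f"pics/{sys.argv[1]}.png",im)
u=np.array([np.cos(-.033),np.sin(-.033)]);o=np.array([.612,.0393])
go((*(o+u*float(sys.argv[2])),float(sys.argv[3])),-.033)
E
python3 m.py w4 -.110 .1325
```

```text
t 7.85 pos [0.5044 0.042  0.2129] yaw -0.0338 q6 -1.6 shift [0.0025 0.0009 0.0804] norm 0.08 turn -0.0008 F [-0.1  0.1 -0.2] op 0.0289
```

View pics/w4.png

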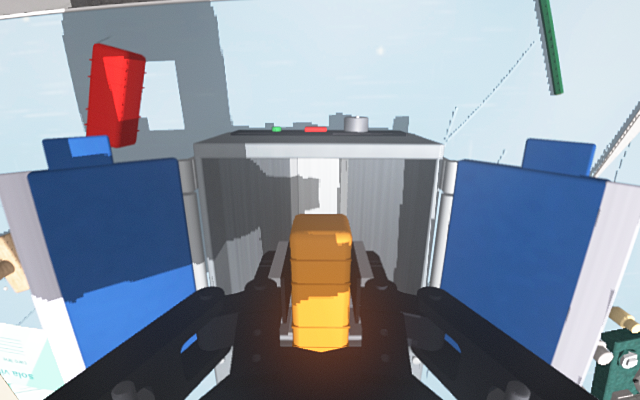

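The bar hangs over the bay with its tail at (321,213), and the gutter floor shows at 297–340 near row 180. I'm checking alignment numerically.

```bash
python3 - <<'E'
from h import *
d=vision.get_image("wrist");im=d["image"]
g=cv2.cvtColor(im,cv2.COLOR_BGR2GRAY).astype(int)
for r in(165,172,200):print(r,g[r,285:350].tolist())
hsv=cv2.cvtColor(im,cv2.COLOR_BGR2HSV);m=cv2.inRange(hsv,(8,110,60),(28,255,255))
for r in(230,250,270,300):
    x=np.nonzero(m[r])[0];x=x[(x>270)&(x<370)];P=plane(d,[(x[0],r),(x[-1],r)],.157)*1000;print(r,x[0],x[-1],P[:,:2].round(1).tolist())
u=np.array([np.cos(-.033),np.sin(-.033)]);o=np.array([.612,.0393])
for a,b,r in((298,340,165),(298,340,172)):
    print((plane(d,[(a,r),(b,r)],.045)*1000).round(1).tolist())
print(proj(d,[[*(o+u*-.13+np.array([-u[1],u[0]])*s),.045] for s in(-.017,.017)]))
E
```

```text
165 [152, 149, 153, 152, 162, 208, 235, 233, 231, 230, 232, 229, 216, 234, 246, 247, 248, 247, 247, 246, 245, 246, 246, 246, 245, 245, 247, 248, 248, 248, 248, 248, 247, 247, 246, 247, 249, 248, 248, 248, 247, 247, 248, 248, 248, 247, 248, 250, 248, 248, 248, 249, 252, 252, 165, 153, 175, 190, 189, 191, 179, 156, 187, 172, 162]
172 [151, 148, 153, 152, 156, 194, 239, 235, 232, 232, 232, 231, 218, 223, 248, 248, 248, 247, 247, 245, 245, 245, 246, 245, 244, 244, 247, 247, 248, 248, 248, 247, 247, 246, 246, 247, 247, 247, 247, 246, 247, 247, 247, 248, 247, 246, 248, 249, 248, 248, 247, 249, 252, 251, 161, 143, 182, 190, 190, 188, 189, 190, 187, 171, 162]
200 [90, 93, 92, 91, 91, 97, 120, 138, 136, 135, 135, 136, 129, 127, 152, 151, 153, 154, 155, 154, 152, 152, 152, 152, 150, 149, 153, 155, 156, 157, 156, 154, 152, 150, 191, 250, 246, 244, 243, 244, 244, 244, 244, 244, 243, 243, 245, 246, 246, 245, 247, 242, 157, 149, 145, 158, 188, 189, 187, 187, 188, 181, 159, 154, 155]
230 291 349 [[482.0, 30.7], [482.8, 56.9]]
250 290 350 [[492.0, 29.6], [492.9, 57.3]]
270 290 350 [[502.5, 28.9], [503.5, 57.3]]
300 280 365 [[519.2, 22.9], [520.6, 64.7]]
[[474.7, 26.5, 45.0], [475.8, 60.0, 45.0]]
[[480.4, 26.2, 45.0], [481.5, 59.9, 45.0]]
[[298.52834167 173.35872427]
 [340.84276943 173.34006969]]
```

drive_tool:
  rows:
    - [[0,-0.0005,0.025],0]
    - [[0,0,0.025],0]
    - [[0,0,0.015],0]
    - [[0,0,0.008],0]
    - [[0,0,0.005],0]
    - [[0,0,0],0]
    - [[0,0,0],0]

```text
t: 8.6
tool_pos: [0.5045, 0.0415, 0.1347]
tool_rot: [0.053, 3.139, -0.0]
contact_force: [-0.7, -0.7, -0.8]
opening: 0.0286
grip_force: 40.6
```

```bash
python3 m.py w5 -.026 .1335
```

```text
t 8.65 pos [0.5046 0.0415 0.1348] yaw -0.034 q6 -1.6 shift [-0.0814  0.0014  0.0014] norm 0.081 turn -0.001 F [ 0.4 -0.6 -1. ] op 0.0291
```

drive_tool:
  rows:
    - [[-0.008,0,0],0]
    - [[-0.008,0,0],0]
    - [[-0.008,0,0],0]
    - [[-0.008,0,0],0]
    - [[-0.008,0,0],0]
    - [[-0.008,0,0],0]
    - [[-0.008,0,0],0]
    - [[-0.008,0,0],0]
    - [[-0.008,0,0],0]
    - [[-0.008,0,0],0]

```text
t: 9.65
tool_pos: [0.5844, 0.0388, 0.1336]
tool_rot: [-0.053, -3.141, 0.0]
contact_force: [0.4, 0.3, -0.7]
opening: 0.0291
grip_force: 40.6
```

```bash
python3 m.py w6 -.06 .1335
```

```text
t 9.7 pos [0.5854 0.0387 0.1339] yaw -0.0342 q6 -1.6 shift [0.0335 0.0015 0.0003] norm 0.034 turn -0.0012 F [-0.2 -0.2 -0.4] op 0.0292
```

View pics/w6.png

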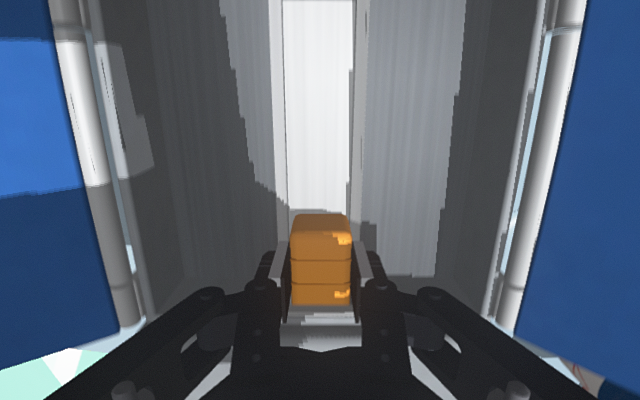

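Bar 1 is in the gutter with its front in the mouth, free of contact. I'm opening a little, sliding back past the tail, closing and pushing.

drive_tool:
  rows:
    - [[0,0,0],0]
    - [[0,0,0],0]
    - [[0,0,0],0]
    - [[0,0,0],0]
    - [[0.01,0,0],0]
    - [[0.01,0,0],0]
    - [[0.01,0,0],0]
    - [[0.01,0,0],0]
    - [[0.006,0,0],0]
    - [[0,0,0],0]
  jaw: 0.4

```text
t: 10.7
tool_pos: [0.5368, 0.0405, 0.1335]
tool_rot: [-0.053, -3.141, 0.0]
contact_force: [0.1, -1.3, 0.5]
opening: 0.0511
grip_force: 0.0
```

drive_tool:
  rows:
    - [[0,0,0],0]
    - [[0,0,0],0]
    - [[0,0,0],0]
    - [[0,0,0],0]
    - [[0,0,0],0]
    - [[0,0,0],0]
  jaw: 1

```text
t: 11.3
tool_pos: [0.5379, 0.0404, 0.1336]
tool_rot: [-0.053, -3.141, -0.0]
contact_force: [-0.4, 0.4, 0.0]
opening: 0.0
grip_force: 0.0
```

```bash
python3 m.py w7 -.031 .1335
python3 - <<'E'
import cv2,numpy as np
im=cv2.imread("pics/w7.png");m=cv2.inRange(cv2.cvtColor(im,cv2.COLOR_BGR2HSV),(8,110,60),(28,255,255));ys,xs=np.nonzero(m);print(len(ys), len(ys) and (xs.min(),xs.max(),ys.min(),ys.max()))
E
```

```text
t 11.35 pos [0.5378 0.0404 0.1336] yaw -0.034 q6 -1.6 shift [-0.0431  0.0014  0.0001] norm 0.043 turn -0.001 F [ 0.1 -0.9 -0.3] op 0.0002
379 (np.int64(313), np.int64(328), np.int64(322), np.int64(352))
```

drive_tool:
  rows:
    - [[-0.006,0,0],0]
    - [[-0.006,0,0],0]
    - [[-0.006,0,0],0]
    - [[-0.006,0,0],0]
    - [[-0.006,0,0],0]
    - [[-0.006,0,0],0]
    - [[-0.005,0,0],0]
    - [[-0.003,0,0],0]
    - [[0,0,0],0]
    - [[0,0,0],0]

```text
t: 12.35
tool_pos: [0.5818, 0.0389, 0.1335]
tool_rot: [0.053, 3.141, 0.0]
contact_force: [0.2, 0.3, -0.0]
opening: -0.0001
grip_force: 0.0
```

drive_tool:
  rows:
    - [[0.02,0,0],0]
    - [[0.04,0,0],0]
    - [[0.02,0,-0.02],0]
    - [[0,0,0],0]

```text
t: 12.75
tool_pos: [0.5007, 0.0419, 0.155]
tool_rot: [0.053, 3.139, -0.0]
contact_force: [0.7, -0.5, -0.3]
opening: 0.0
grip_force: 0.0
```

```bash
python3 m.py w8 -.11 .3
```

```text
t 12.8 pos [0.5017 0.0417 0.1547] yaw -0.0338 q6 -1.6 shift [-0.0007  0.0012 -0.1453] norm 0.145 turn -0.0008 F [ 0.1 -0.3  0.6] op -0.0002
```

View pics/w8.png

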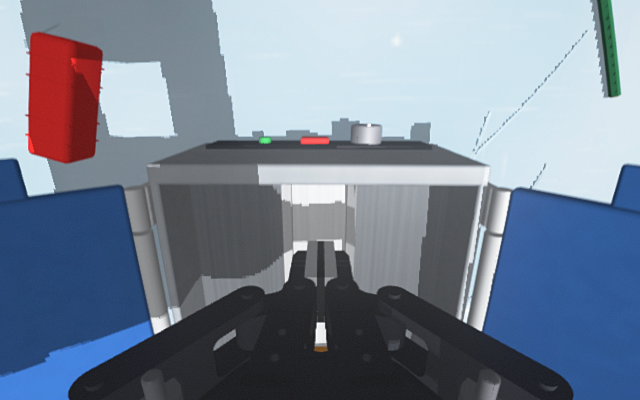

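The bay is clear, with the bar's tail just glimpsed at (320,349) by the mouth. I'm lifting to verify its position numerically.

drive_tool:
  rows:
    - [[0,0,-0.04],0]
    - [[0,0,-0.04],0]
    - [[0.01,0,-0.04],0]
    - [[0.04,0,-0.03],0]
    - [[0.04,0,0],0]
    - [[0,0,0],0]
  jaw: 0

```text
t: 13.4
tool_pos: [0.41, 0.0449, 0.3045]
tool_rot: [0.053, 3.138, -0.0]
contact_force: [1.4, -0.4, 0.4]
opening: 0.0843
grip_force: 0.0
```

```bash
python3 - <<'E'
from h import *
d=vision.get_image("wrist");im=d["image"];cv2.imwrite("pics/w9.png",im)
u=np.array([np.cos(-.033),np.sin(-.033)]);o=np.array([.612,.0393])
U=lambda x,y,z:[*(o+u*x+np.array([-u[1],u[0]])*y),z]
print(proj(d,[U(-.01,0,.045),U(-.01,0,.098),U(-.02,0,.075),U(-.06,0,.075)]).round())
m=cv2.inRange(cv2.cvtColor(im,cv2.COLOR_BGR2HSV),(8,110,60),(28,255,255))
n,l,s,c=cv2.connectedComponentsWithStats(m)
for i in range(1,n):
    if s[i,4]>15: print(s[i],c[i].round())
    if s[i,4]>15 and abs(c[i][0]-320)<60: print("tail",(plane(d,[(c[i][0],s[i,1])],.073)-np.array([*o,0]))[0,:2]@u)
b=(c[np.argmax([s[i,4] if c[i][0]<250 and i else 0 for i in range(n)])])
print(b,plane(d,[b],.025))
t=vision.get_image("top")
m=cv2.inRange(cv2.cvtColor(t["image"],cv2.COLOR_BGR2HSV),(10,110,120),(28,255,255))
m[:, :380]=0;m[:,400:]=0;m[:205]=0;ys,xs=np.nonzero(m)
print(len(xs),cv2.minAreaRect((plane(t,np.c_[xs,ys],0.03)[:,:2]*1000).astype(np.float32)))
a=-.18
go((.4705,-.425,.25),a)
E
```

```text
[[320. 317.]
 [320. 348.]
 [320. 327.]
 [320. 299.]]
[632 192   8  90 472] [637. 242.]
[308 314  25  22 497] [320. 325.]
tail -0.037138475392519535
[  0. 246.] [[ 0.49793668 -0.39030364  0.025     ]]
116 ((472.89483642578125, -426.0492858886719), (29.82648468017578, 76.5032958984375), 80.23756408691406)
t 13.5 pos [0.4121 0.0447 0.3038] yaw -0.034 q6 -1.61 shift [-0.0743 -0.4674  0.054 ] norm 0.476 turn 0.146 F [0.3 0.1 0.4] op 0.0852
```

drive_tool:
  rows:
    - [[-0.0066,-0.0467,0],0]
    - [[-0.0066,-0.0467,0],0]
    - [[-0.0066,-0.0467,0],0]
    - [[-0.0066,-0.0467,0],0]
    - [[-0.0066,-0.0467,0],0]
    - [[-0.0066,-0.0467,0],0]
    - [[-0.0066,-0.0467,0],0]
    - [[-0.0066,-0.0467,0],0]
    - [[-0.0066,-0.0467,0],0]
    - [[-0.0066,-0.0467,0],0]

```text
t: 14.5
tool_pos: [0.4627, -0.4275, 0.3016]
tool_rot: [-0.054, -3.14, -0.002]
contact_force: [1.1, 0.7, -0.1]
opening: 0.0854
grip_force: 0.0
```

drive_tool:
  rows:
    - [[0,0,0],0.146]
    - [[0,0,0],0]
    - [[0,0,0],0]

```text
t: 14.8
tool_pos: [0.4624, -0.4246, 0.3021]
tool_rot: [-0.278, -3.128, -0.002]
contact_force: [0.7, 0.4, -0.2]
opening: 0.0859
grip_force: 0.0
```

```bash
python3 - <<'E'
from h import *
d=vision.get_image("wrist");im=d["image"];cv2.imwrite("pics/w10.png",im)
m=cv2.inRange(cv2.cvtColor(im,cv2.COLOR_BGR2HSV),(10,110,100),(28,255,255))
n,l,s,c=cv2.connectedComponentsWithStats(m)
for i in range(1,n):
    if s[i,4]>400:
        ys,xs=np.nonzero(l==i);r=cv2.minAreaRect((plane(d,np.c_[xs,ys],0.03)[:,:2]*1000).astype(np.float32));print(s[i],c[i],r)
        if abs(c[i][0]-320)<60:
            ctr=np.array(r[0])/1000;a=np.radians(r[2]);a=a if r[1][0]>r[1][1] else a-np.pi/2
            print(ctr,a);ctr=ctr+[.001,0];p=ctr-.02*np.array([np.cos(a),np.sin(a)]);go((*p,.0866),a)
E
```

```text
[ 306  145   25   67 1630] [318.06257669 178.30858896] ((469.5744934082031, -427.0452575683594), (28.549633026123047, 79.05609893798828), 80.42906951904297)
[ 0.46957449 -0.42704526] -0.16704424937218465
t 14.85 pos [ 0.4624 -0.4242  0.3027] yaw -0.177 q6 -2.25 shift [ 0.0113 -0.0018  0.2161] norm 0.216 turn -0.01 F [ 0.2 -0.2 -0. ] op 0.0853
[611 357  29  43 624] [625.05608974 379.73717949] ((888.5301513671875, 1.0582504272460938), (103.20706176757812, 47.800392150878906), 11.860030174255371)
```

drive_tool:
  rows:
    - [[0.0113,-0.0018,0.0],-0.01]
    - [[0,0,0.04],0]
    - [[0,0,0.04],0]
    - [[0,0,0.04],0]
    - [[0,0,0.04],0]
    - [[0,0,0.035],0]
    - [[0,0,0.021],0]
    - [[0,0,0],0]
    - [[0,0,0],0]
  jaw: 0

```text
t: 15.75
tool_pos: [0.4505, -0.4238, 0.0884]
tool_rot: [0.265, 3.13, -0.001]
contact_force: [0.1, -0.8, 0.4]
opening: 0.0853
grip_force: 0.0
```

drive_tool:
  rows:
    - [[0,0,0],0]
    - [[0,0,0],0]
    - [[0,0,0],0]
    - [[0,0,0],0]
    - [[0,0,0],0]
    - [[0,0,0],0]
    - [[0,0,0],0]
    - [[0,0,0],0]
  jaw: 1
  grip_force: 40

```text
t: 16.55
tool_pos: [0.451, -0.4246, 0.0888]
tool_rot: [0.266, 3.129, -0.002]
contact_force: [-0.6, 0.5, 5.5]
opening: 0.029
grip_force: 41.2
```

drive_tool:
  rows:
    - [[0,0,-0.02],0]
    - [[0,0,-0.04],0]
    - [[0,0,-0.04],0]
    - [[0,0,-0.04],0]
    - [[0,0,-0.04],0]
    - [[0,0,-0.035],0]
    - [[0,0,0],-0.134]
    - [[0,0,0],0]
    - [[0,0,0],0]

```text
t: 17.45
tool_pos: [0.4501, -0.4235, 0.3008]
tool_rot: [-0.061, -3.139, -0.004]
contact_force: [0.1, 0.0, -2.2]
opening: 0.029
grip_force: 40.4
```

```bash
python3 m.py w11 -.110 .2125
```

```text
t 17.5 pos [ 0.45   -0.4234  0.3004] yaw -0.0381 q6 -2.41 shift [-0.0345  0.4677  0.0891] norm 0.477 turn -0.0051 F [ 0.3  0.5 -1.3] op 0.0292
```

drive_tool:
  rows:
    - [[-0.0034,0.0467,0],-0.005]
    - [[-0.0034,0.0467,0],0]
    - [[-0.0034,0.0467,0],0]
    - [[-0.0034,0.0467,0],0]
    - [[-0.0034,0.0467,0],0]
    - [[-0.0034,0.0467,0],0]
    - [[-0.0034,0.0467,0],0]
    - [[-0.0034,0.0467,0],0]
    - [[-0.0034,0.0467,0],0]
    - [[-0.0034,0.0467,0],0]

```text
t: 18.5
tool_pos: [0.4984, 0.0436, 0.3009]
tool_rot: [-0.052, -3.139, -0.0]
contact_force: [0.4, -0.3, -0.7]
opening: 0.0288
grip_force: 40.4
```

drive_tool:
  rows:
    - [[0,0,0.03],0]
    - [[0,0,0.03],0]
    - [[0,0,0.028],0]
    - [[0,0,0],0]
    - [[0,0,0],0]

```text
t: 19.0
tool_pos: [0.4986, 0.0417, 0.2136]
tool_rot: [-0.05, -3.138, -0.0]
contact_force: [0.8, -0.6, -0.7]
opening: 0.0291
grip_force: 40.5
```

```bash
python3 m.py w12 -.110 .135; python3 - <<'E'
from h import *
d=vision.get_image("wrist");im=d["image"]
g=cv2.cvtColor(im,cv2.COLOR_BGR2GRAY).astype(int)
print(g[165,285:350].tolist())
m=cv2.inRange(cv2.cvtColor(im,cv2.COLOR_BGR2HSV),(8,110,60),(28,255,255))
for r in(230,250,270):
    x=np.nonzero(m[r])[0];x=x[(x>270)&(x<370)];P=plane(d,[(x[0],r),(x[-1],r)],.157)*1000;print(r,x[0],x[-1],P[:,:2].mean(0).round(1).tolist())
E
```

```text
t 19.05 pos [0.4995 0.0416 0.2152] yaw -0.0318 q6 -1.6 shift [-0.0025  0.0014  0.0802] norm 0.08 turn 0.0012 F [-0.2 -0.7 -0.5] op 0.0291
[146, 147, 145, 147, 146, 150, 186, 233, 230, 226, 227, 228, 225, 210, 228, 244, 245, 246, 245, 244, 242, 242, 243, 243, 242, 242, 243, 246, 245, 246, 247, 246, 246, 245, 244, 244, 246, 246, 246, 246, 245, 245, 244, 245, 247, 246, 245, 247, 248, 247, 247, 246, 248, 252, 250, 152, 135, 186, 186, 181, 182, 171, 152, 180, 159]
230 292 349 [478.4, 43.5]
250 290 350 [488.6, 43.0]
270 291 354 [499.4, 43.9]
```

Alignment matches the first insertion, so I'm lowering and sliding in.

drive_tool:
  rows:
    - [[0,0,0.025],0.001]
    - [[0,0,0.025],0]
    - [[0,0,0.015],0]
    - [[0,0,0.008],0]
    - [[0,0,0.006],0]
    - [[0,0,0],0]
    - [[0,0,0],0]

```text
t: 19.8
tool_pos: [0.4999, 0.0416, 0.1366]
tool_rot: [0.05, 3.14, -0.0]
contact_force: [-0.6, -0.5, -0.6]
opening: 0.029
grip_force: 40.5
```

drive_tool:
  rows:
    - [[-0.008,0,0],0]
    - [[-0.008,0,0],0]
    - [[-0.008,0,0],0]
    - [[-0.008,0,0],0]
    - [[-0.008,0,0],0]
    - [[-0.008,0,0],0]
    - [[-0.008,0,0],0]
    - [[-0.008,0,0],0]
    - [[-0.008,0,0],0]
    - [[-0.008,0,0],0]

```text
t: 20.8
tool_pos: [0.5798, 0.0391, 0.1355]
tool_rot: [-0.05, -3.141, -0.0]
contact_force: [0.1, -0.1, -1.2]
opening: 0.0293
grip_force: 40.5
```

```bash
python3 m.py w13 -.031 .1335
```

```text
t 20.85 pos [0.5809 0.039  0.1359] yaw -0.0322 q6 -1.6 shift [-0.0001  0.0014  0.0024] norm 0.003 turn 0.0008 F [-0.7 -1.5 -0.5] op 0.0294
```

drive_tool:
  rows:
    - [[0,0,0],0]
    - [[0,0,0],0]
    - [[0,0,0],0]
    - [[0,0,0],0]
    - [[0.01,0,0],0]
    - [[0.01,0,0],0]
    - [[0.01,0,0],0]
    - [[0.01,0,0],0]
    - [[0.006,0,0.002],0]
    - [[0,0,0],0]
  jaw: 0.4

```text
t: 21.85
tool_pos: [0.532, 0.0407, 0.1331]
tool_rot: [-0.05, -3.14, -0.0]
contact_force: [0.3, -0.0, 0.8]
opening: 0.0509
grip_force: 0.0
```

drive_tool:
  rows:
    - [[0,0,0],0]
    - [[0,0,0],0]
    - [[0,0,0],0]
    - [[0,0,0],0]
    - [[0,0,0],0]
    - [[0,0,0],0]
  jaw: 1

```text
t: 22.45
tool_pos: [0.5333, 0.0406, 0.1336]
tool_rot: [-0.05, -3.141, -0.0]
contact_force: [0.3, -0.4, 0.1]
opening: -0.0001
grip_force: 0.0
```

drive_tool:
  rows:
    - [[-0.006,0,0],0]
    - [[-0.006,0,0],0]
    - [[-0.006,0,0],0]
    - [[-0.006,0,0],0]
    - [[-0.006,0,0],0]
    - [[-0.006,0,0],0]
    - [[-0.004,0,0],0]
    - [[-0.003,0,0],0]
    - [[0,0,0],0]
    - [[0,0,0],0]

```text
t: 23.45
tool_pos: [0.5763, 0.0392, 0.1336]
tool_rot: [0.05, 3.141, 0.0]
contact_force: [0.2, -0.3, 0.5]
opening: 0.0001
grip_force: 0.0
```

Continue in small steps until the end resists.

drive_tool:
  rows:
    - [[-0.002,0,0],0]
    - [[-0.002,0,0],0]
    - [[-0.001,0,0],0]
    - [[0,0,0],0]
    - [[0,0,0],0]

```text
t: 23.95
tool_pos: [0.5795, 0.0392, 0.1335]
tool_rot: [-0.05, -3.135, 0.0]
contact_force: [-8.4, -0.2, 5.8]
opening: -0.0002
grip_force: 4.3
```

drive_tool:
  rows:
    - [[-0.001,0,0],0]
    - [[-0.001,0,0],0]
    - [[0,0,0],0]
    - [[0,0,0],0]

```text
t: 24.35
tool_pos: [0.5799, 0.0392, 0.1335]
tool_rot: [-0.049, -3.13, 0.0]
contact_force: [-16.9, -0.3, 12.9]
opening: 0.0004
grip_force: 8.2
```

Both bars are against the closed end (stop force at the expected depth). I'm backing off and working out the leaf angles from the saved views.

drive_tool:
  rows:
    - [[0.02,0,0],0]
    - [[0.04,0,0],0]
    - [[0.03,0,-0.03],0]
    - [[0,0,-0.05],0]
    - [[0,0,-0.05],0]
    - [[0.03,0,-0.04],0]
    - [[0,0,0],0]
    - [[0,0,0],0]

```text
t: 25.15
tool_pos: [0.4635, 0.0429, 0.3056]
tool_rot: [0.05, 3.136, -0.0]
contact_force: [0.3, -0.4, -1.9]
opening: -0.0002
grip_force: 0.0
```

```bash
cat > leaf.py <<'E'
from h import *
u=np.array([np.cos(-.033),np.sin(-.033)]);o=np.array([.612,.0393])
U=lambda x,y,z:[*(o+u*x+np.array([-u[1],u[0]])*y),z]
def inner(s,x,r,ph,off=-.005):
    y=.085-r*np.cos(ph)+off*np.sin(ph);z=.093+r*np.sin(ph)+off*np.cos(ph)
    return U(x,s*y,z)
E
python3 - <<'E'
from leaf import *
import pickle
d=pickle.load(open("w1.pkl","rb"))
for s,uv,n in((1,(423,229),"L w1"),(-1,(185,213),"R w1")):
    print(n,[(round(ph,1),proj(d,[inner(s,-.152,.077,ph)])[0].round().tolist()) for ph in np.arange(1.6,2.7,.2)],uv)
n=vision.get_image("wrist");cv2.imwrite("pics/w14.png",n["image"]);pickle.dump(n,open("w14.pkl","wb"))
im=n["image"];hsv=cv2.cvtColor(im,cv2.COLOR_BGR2HSV)
m=cv2.inRange(hsv,(105,150,50),(120,255,255));k,l,st,c=cv2.connectedComponentsWithStats(m)
for i in range(1,k):
    if st[i,4]>300:
        h=cv2.convexHull(np.argwhere(l==i)[:,::-1].astype(np.int32));print(st[i],cv2.approxPolyDP(h,3,True)[:,0].tolist())
for s in(1,-1):
    for ph in np.arange(1.7,2.6,.2):print(s,round(ph,1),proj(n,[inner(s,-.152,.077,ph),inner(s,-.008,.077,ph),inner(s,-.152,.0,ph)]).round().tolist())
m=cv2.inRange(hsv,(8,110,60),(28,255,255));k,l,st,c=cv2.connectedComponentsWithStats(m)
for i in range(1,k):
    if st[i,4]>15 and abs(c[i][0]-320)<60: print("bar",st[i],proj(n,[U(x,0,.047) for x in(-.03,-.02,-.01)]).round(1).tolist())
go(U(-.11,.085,.3),-.033)
E
```

```text
L w1 [(np.float64(1.6), [383.0, 235.0]), (np.float64(1.8), [397.0, 235.0]), (np.float64(2.0), [409.0, 234.0]), (np.float64(2.2), [420.0, 232.0]), (np.float64(2.4), [427.0, 229.0]), (np.float64(2.6), [432.0, 225.0])] (423, 229)
R w1 [(np.float64(1.6), [232.0, 231.0]), (np.float64(1.8), [218.0, 230.0]), (np.float64(2.0), [206.0, 228.0]), (np.float64(2.2), [196.0, 225.0]), (np.float64(2.4), [189.0, 222.0]), (np.float64(2.6), [185.0, 218.0])] (185, 213)
[ 578   42   62   68 1855] [[639, 91], [625, 107], [594, 109], [586, 103], [578, 74], [596, 50], [620, 42], [639, 66]]
[153 169  37  21 352] [[189, 184], [155, 189], [153, 172], [187, 169]]
[ 144  183   94  143 8538] [[170, 325], [144, 193], [222, 183], [228, 189], [237, 288]]
[ 400  197   79  124 6300] [[459, 203], [478, 243], [463, 320], [400, 286], [409, 204], [432, 197]]
[   0  249   58   52 1091] [[57, 293], [47, 300], [0, 270], [0, 249], [46, 264]]
1 1.7 [[444.0, 209.0], [422.0, 362.0], [403.0, 182.0]]
1 1.9 [[463.0, 207.0], [438.0, 360.0], [404.0, 182.0]]
1 2.1 [[479.0, 205.0], [451.0, 354.0], [405.0, 182.0]]
1 2.3 [[490.0, 202.0], [462.0, 347.0], [405.0, 182.0]]
1 2.5 [[496.0, 197.0], [468.0, 339.0], [406.0, 183.0]]
-1 1.7 [[196.0, 208.0], [218.0, 362.0], [237.0, 181.0]]
-1 1.9 [[177.0, 207.0], [202.0, 359.0], [237.0, 182.0]]
-1 2.1 [[162.0, 205.0], [189.0, 354.0], [236.0, 182.0]]
-1 2.3 [[151.0, 201.0], [178.0, 347.0], [235.0, 182.0]]
-1 2.5 [[144.0, 197.0], [172.0, 339.0], [234.0, 182.0]]
t 25.2 pos [0.4631 0.0429 0.3035] yaw -0.032 q6 -1.61 shift [-0.039   0.0863  0.0035] norm 0.095 turn 0.001 F [ 0.3  0.3 -0.6] op 0.0001
```

View pics/w14.png

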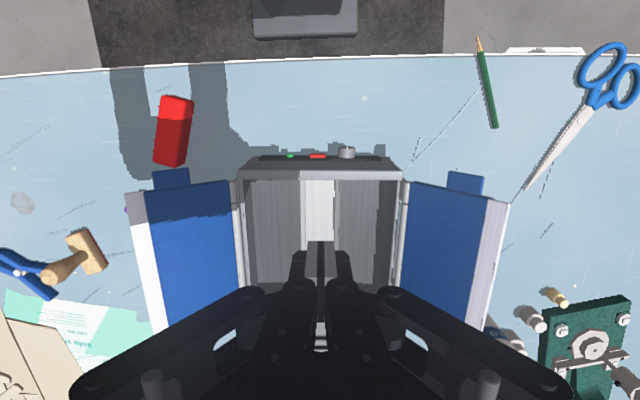

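The last picture shows both leaves still open: blue front corners at (487,203) on the left (about 2.25 rad) and (144,193) on the right (about 2.55 rad), with the bay empty. I'll push the left leaf from outside along its arc with closed fingers.

drive_tool:
  rows:
    - [[-0.0098,0.0353,0],0.001]
    - [[-0.0098,0.0353,0],0]
    - [[-0.0098,0.0353,0],0]
    - [[-0.0098,0.0353,0],0]
    - [[-0.0098,0.0353,0],0]
    - [[0,0,0.03],0]
    - [[0,0,0.03],0]
    - [[0,0,0.018],0]
    - [[0,0,0],0]
    - [[0,0,0],0]

```text
t: 26.2
tool_pos: [0.5175, 0.2175, 0.2238]
tool_rot: [-0.052, -3.138, 0.002]
contact_force: [0.8, -0.1, 1.0]
opening: -0.0002
grip_force: 0.0
```

```bash
python3 - <<'E'
from leaf import *
go(U(-.1,.175,.2226),-.033)
E
```

```text
t 26.2 pos [0.5175 0.2175 0.2238] yaw -0.0331 q6 -1.27 shift [-0.0003  0.      0.0012] norm 0.001 turn -0.0001 F [ 0.8 -0.1  1. ] op -0.0002
```

drive_tool:
  rows:
    - [[0,-0.01,-0.002],0]
    - [[0,-0.01,-0.002],0]
    - [[0,-0.01,-0.002],0]
    - [[0,-0.01,-0.002],0]
    - [[0,-0.01,-0.002],0]
    - [[0,-0.01,-0.002],0]
    - [[0,-0.01,-0.002],0]
    - [[0,0,0],0]

```text
t: 27.0
tool_pos: [0.5175, 0.148, 0.2488]
tool_rot: [0.053, 3.134, 0.007]
contact_force: [-12.6, 4.4, 28.4]
opening: 0.0
grip_force: 15.8
```

drive_tool:
  rows:
    - [[0,-0.008,0.003],0]
    - [[0,-0.008,0.003],0]
    - [[0,-0.008,0.004],0]
    - [[0,-0.008,0.004],0]
    - [[0,-0.008,0.004],0]
    - [[0,-0.007,0.004],0]
    - [[0,-0.006,0.007],0]
    - [[0,-0.005,0.007],0]
    - [[0,-0.005,0.006],0]
    - [[0,0,0],0]

```text
t: 28.0
tool_pos: [0.5125, 0.0839, 0.1959]
tool_rot: [-0.053, -3.138, 0.001]
contact_force: [0.1, 0.5, 1.3]
opening: 0.0002
grip_force: 0.2
```

```bash
python3 - <<'E'
from leaf import *
go(U(-.1,.0345,.1706),-.033)
E
```

```text
t 28.0 pos [0.5125 0.0839 0.1959] yaw -0.034 q6 -1.52 shift [-0.001  -0.0067  0.0253] norm 0.026 turn -0.001 F [0.1 0.5 1.3] op 0.0002
```

drive_tool:
  rows:
    - [[0,0,-0.04],0]
    - [[0,0,-0.04],0]
    - [[0,0,-0.028],0]
    - [[0.025,-0.02,0],0]
    - [[0.025,-0.021,0],0]
    - [[0,0,0],0]
    - [[0,0,0],0]

```text
t: 28.7
tool_pos: [0.4617, 0.0454, 0.3045]
tool_rot: [-0.052, -3.14, -0.0]
contact_force: [-0.9, -1.5, -0.4]
opening: -0.0001
grip_force: 0.0
```

```bash
cat > est.py <<'E'
from leaf import *
import sys
n=vision.get_image("wrist");im=n["image"];cv2.imwrite(f"pics/{sys.argv[1]}.png",im)
hsv=cv2.cvtColor(im,cv2.COLOR_BGR2HSV)
m=cv2.inRange(hsv,(105,150,40),(122,255,255));k,l,st,c=cv2.connectedComponentsWithStats(m)
for i in range(1,k):
    if st[i,4]>150:
        h=cv2.convexHull(np.argwhere(l==i)[:,::-1].astype(np.int32));print(st[i].tolist(),cv2.approxPolyDP(h,3,True)[:,0].tolist())
for s in(1,-1):
    for ph in (0,.4,.8,1.2,1.6,1.9,2.2,2.5):print(s,ph,"inner",proj(n,[inner(s,-.152,.077,ph),inner(s,-.008,.077,ph),inner(s,-.152,.0,ph)]).round().astype(int).tolist(),"outer",proj(n,[inner(s,-.152,.077,ph,.005),inner(s,-.008,.077,ph,.005)]).round().astype(int).tolist())
go(U(-.11,.0,.3),-.033)
E
python3 est.py w15
```

```text
[575, 45, 65, 68, 1928] [[639, 89], [632, 103], [621, 111], [592, 112], [584, 107], [575, 79], [591, 55], [616, 45], [638, 71]]
[141, 173, 95, 155, 9171] [[167, 327], [141, 198], [149, 177], [183, 173], [224, 186], [235, 290]]
[337, 173, 67, 121, 5967] [[375, 173], [403, 187], [395, 282], [372, 293], [359, 288], [337, 248], [338, 205], [348, 176]]
[0, 253, 56, 52, 1074] [[55, 297], [45, 304], [1, 276], [0, 253], [44, 268]]
1 0 inner [[326, 184], [325, 307], [404, 184]] outer [[326, 186], [325, 313]]
1 0.4 inner [[331, 192], [330, 326], [402, 184]] outer [[336, 196], [334, 333]]
1 0.8 inner [[352, 202], [347, 345], [401, 184]] outer [[362, 205], [355, 351]]
1 1.2 inner [[387, 209], [376, 360], [400, 185]] outer [[401, 211], [387, 364]]
1 1.6 inner [[431, 213], [411, 366], [401, 185]] outer [[444, 213], [422, 366]]
1 1.9 inner [[460, 211], [436, 364], [401, 185]] outer [[471, 210], [445, 360]]
1 2.2 inner [[482, 207], [455, 355], [402, 186]] outer [[488, 205], [461, 350]]
1 2.5 inner [[493, 201], [466, 342], [404, 186]] outer [[495, 198], [468, 336]]
-1 0 inner [[309, 184], [311, 307], [231, 184]] outer [[309, 186], [311, 313]]
-1 0.4 inner [[304, 192], [306, 326], [233, 184]] outer [[299, 196], [302, 333]]
-1 0.8 inner [[282, 202], [288, 345], [234, 184]] outer [[272, 205], [280, 351]]
-1 1.2 inner [[246, 209], [259, 361], [235, 185]] outer [[233, 211], [248, 364]]
-1 1.6 inner [[203, 213], [224, 367], [235, 185]] outer [[190, 213], [213, 366]]
-1 1.9 inner [[174, 211], [199, 364], [234, 185]] outer [[163, 210], [190, 361]]
-1 2.2 inner [[152, 207], [180, 355], [233, 186]] outer [[146, 205], [174, 350]]
-1 2.5 inner [[141, 201], [169, 343], [231, 186]] outer [[140, 198], [167, 337]]
t 28.75 pos [0.4621 0.0456 0.3047] yaw -0.0329 q6 -1.6 shift [-0.04   -0.0014  0.0047] norm 0.04 turn 0.0001 F [-0.3 -0.5 -0.3] op -0.0003
```

The left leaf now measures about 0.45 rad. I'll press it down from above.

drive_tool:
  rows:
    - [[-0.025,0.0165,0.02],0]
    - [[-0.025,0.0165,0.03],0]
    - [[0,0,0.025],0]
    - [[0,0,0.012],0]
    - [[0,0,0.012],0]
    - [[0,0,0.012],0]
    - [[0,0,0.012],0]
    - [[0,0,0.008],0]
    - [[0,0,0.003],0]
    - [[0,0,0],0]

```text
t: 29.75
tool_pos: [0.5131, 0.0766, 0.1713]
tool_rot: [-0.052, -3.141, -0.0]
contact_force: [-0.8, -0.5, 0.6]
opening: 0.0002
grip_force: 0.0
```

```bash
python3 - <<'E'
from leaf import *
go(U(-.1,.0345,.1706),-.033)
E
```

```text
t 29.75 pos [0.5131 0.0766 0.1713] yaw -0.0332 q6 -1.53 shift [-0.0001  0.0004  0.0007] norm 0.001 turn -0.0002 F [-0.8 -0.5  0.6] op 0.0002
```

drive_tool:
  rows:
    - [[0,0,0.001],0]
    - [[0,0,0.001],0]
    - [[0,0,0.001],0]
    - [[0,0,0],0]
    - [[0,0,0],0]

```text
t: 30.25
tool_pos: [0.5137, 0.0767, 0.1705]
tool_rot: [0.052, 3.141, -0.0]
contact_force: [-3.6, -0.4, 8.4]
opening: -0.0001
grip_force: 4.1
```

drive_tool:
  rows:
    - [[0,0,0.001],0]
    - [[0,0,0.001],0]
    - [[0,0,0],0]
    - [[0,0,0],0]
    - [[0,0,-0.04],0]
    - [[0,0,-0.04],0]
    - [[0,0,-0.05],0]
    - [[0.025,-0.016,0],0]
    - [[0.025,-0.016,0],0]
    - [[0,0,0],0]

```text
t: 31.25
tool_pos: [0.4607, 0.0456, 0.2971]
tool_rot: [0.054, 3.14, -0.001]
contact_force: [0.3, -0.1, -0.1]
opening: -0.0004
grip_force: 0.0
```

```bash
python3 est.py w16 | grep -v " 1\.\|^1 2\|^-1 0"; python3 - <<'E'
from leaf import *
go(U(-.1,-.195,.2046),-.033)
E
```

```text
[580, 44, 60, 70, 1842] [[632, 109], [598, 113], [589, 107], [581, 85], [590, 61], [615, 44], [627, 46], [639, 66], [639, 102]]
[326, 171, 78, 124, 6769] [[337, 171], [367, 171], [403, 190], [394, 285], [375, 294], [359, 288], [326, 239], [327, 189]]
[136, 176, 98, 154, 9804] [[163, 329], [136, 202], [145, 180], [180, 176], [222, 190], [233, 290]]
[0, 256, 53, 52, 985] [[52, 300], [41, 307], [0, 280], [0, 256], [40, 271]]
1 0 inner [[326, 186], [325, 312], [406, 186]] outer [[326, 189], [325, 318]]
1 0.4 inner [[331, 195], [330, 331], [404, 186]] outer [[336, 199], [334, 338]]
1 0.8 inner [[353, 205], [347, 352], [403, 186]] outer [[363, 208], [356, 357]]
-1 2.2 inner [[147, 211], [177, 362], [231, 188]] outer [[141, 209], [171, 356]]
-1 2.5 inner [[136, 205], [166, 349], [229, 189]] outer [[135, 202], [164, 342]]
t 31.3 pos [0.4617 0.046  0.297 ] yaw -0.0341 q6 -1.6 shift [-0.0405 -0.0017 -0.0029] norm 0.041 turn -0.0011 F [0.1 0.5 0.1] op -0.0002
t 31.3 pos [0.4617 0.046  0.297 ] yaw -0.0341 q6 -1.6 shift [-0.0505 -0.1967  0.0925] norm 0.223 turn -0.0011 F [0.1 0.5 0.1] op -0.0002
```

The left leaf is shut: its corner at (327,189) matches 0 rad. Next, the right leaf.

drive_tool:
  rows:
    - [[-0.01,-0.0393,0],0]
    - [[-0.01,-0.0393,0],0]
    - [[-0.01,-0.0393,0],0]
    - [[-0.01,-0.0393,0],0]
    - [[-0.01,-0.0393,0],0]
    - [[0,0,0.03],0]
    - [[0,0,0.03],0]
    - [[0,0,0.022],0]
    - [[0,0,0.01],0]
    - [[0,0,0],0]

```text
t: 32.3
tool_pos: [0.5054, -0.1511, 0.2027]
tool_rot: [-0.051, -3.138, -0.002]
contact_force: [0.9, 0.0, -0.1]
opening: -0.0
grip_force: 0.0
```

drive_tool:
  rows:
    - [[0,0.008,0],0]
    - [[0,0.009,0],0]
    - [[0,0.008,-0.008],0]
    - [[0,0.007,-0.007],0]
    - [[0,0.007,-0.007],0]
    - [[0,0.012,-0.007],0]
    - [[0,0.012,-0.006],0]
    - [[0,0.009,-0.002],0]
    - [[0,0.009,-0.002],0]
    - [[0,0.009,-0.001],0]

```text
t: 33.3
tool_pos: [0.51, -0.0617, 0.2498]
tool_rot: [0.051, 3.136, -0.005]
contact_force: [-3.7, -2.5, 11.3]
opening: 0.0
grip_force: 5.5
```

Similar push with lower force. Now I'm following the arc down.

drive_tool:
  rows:
    - [[0,0.008,0.004],0]
    - [[0,0.008,0.006],0]
    - [[0,0.008,0.006],0]
    - [[0,0.008,0.004],0]
    - [[0,0.008,0.004],0]
    - [[0,0.007,0.004],0]
    - [[0,0.006,0.007],0]
    - [[0,0.005,0.007],0]
    - [[0,0.005,0.006],0]
    - [[0,0,0],0]

```text
t: 34.3
tool_pos: [0.5095, 0.0019, 0.194]
tool_rot: [-0.051, -3.137, -0.001]
contact_force: [-0.5, 0.0, -0.0]
opening: -0.0001
grip_force: 0.0
```

drive_tool:
  rows:
    - [[0,0,-0.04],0]
    - [[0,0,-0.04],0]
    - [[0,0,-0.022],0]
    - [[0.025,0.02,0],0]
    - [[0.025,0.02,0],0]
    - [[0,0,0],0]
    - [[0,0,0],0]

```text
t: 35.0
tool_pos: [0.4619, 0.0429, 0.2979]
tool_rot: [-0.051, -3.14, 0.0]
contact_force: [-0.1, -0.1, 0.4]
opening: -0.0001
grip_force: 0.0
```

```bash
python3 est.py w17 | grep -v "^1 0\.\|^1 1\|^1 2"; python3 - <<'E'
from leaf import *
go(U(-.1,-.0345,.1706),-.033)
E
```

```text
[582, 44, 58, 69, 1798] [[633, 109], [598, 112], [590, 106], [582, 85], [582, 76], [591, 61], [617, 44], [628, 46], [639, 66], [639, 103]]
[328, 170, 78, 124, 7000] [[339, 170], [369, 170], [405, 188], [396, 285], [376, 293], [359, 288], [328, 239], [329, 188]]
[234, 202, 65, 92, 4643] [[280, 290], [265, 293], [240, 283], [234, 217], [259, 204], [297, 205], [298, 250]]
[0, 255, 53, 52, 1025] [[52, 300], [42, 306], [1, 279], [0, 255], [40, 269]]
1 0 inner [[329, 185], [327, 311], [409, 185]] outer [[329, 188], [328, 317]]
-1 0 inner [[312, 185], [313, 311], [232, 185]] outer [[312, 188], [313, 317]]
-1 0.4 inner [[306, 194], [308, 330], [234, 185]] outer [[301, 197], [304, 337]]
-1 0.8 inner [[285, 204], [290, 350], [235, 185]] outer [[274, 207], [282, 356]]
-1 1.2 inner [[248, 212], [260, 366], [236, 186]] outer [[234, 214], [249, 369]]
-1 1.6 inner [[203, 215], [224, 372], [235, 186]] outer [[189, 215], [213, 372]]
-1 1.9 inner [[173, 214], [199, 369], [235, 187]] outer [[162, 212], [190, 366]]
-1 2.2 inner [[151, 210], [180, 360], [234, 187]] outer [[145, 207], [174, 355]]
-1 2.5 inner [[140, 203], [168, 347], [232, 187]] outer [[138, 200], [166, 341]]
t 35.05 pos [0.4622 0.0426 0.2981] yaw -0.0331 q6 -1.61 shift [-0.0398  0.0016 -0.002 ] norm 0.04 turn -0.0001 F [0.6 0.5 0.6] op -0.0001
t 35.05 pos [0.4622 0.0426 0.2981] yaw -0.0331 q6 -1.61 shift [-0.0499 -0.0328  0.1274] norm 0.141 turn -0.0001 F [0.6 0.5 0.6] op -0.0001
```

The right leaf is at about 0.45 rad and the left is still shut. Now I press the right one down.

drive_tool:
  rows:
    - [[-0.025,-0.0164,0.02],0]
    - [[-0.025,-0.0164,0.03],0]
    - [[0,0,0.02],0]
    - [[0,0,0.012],0]
    - [[0,0,0.012],0]
    - [[0,0,0.012],0]
    - [[0,0,0.012],0]
    - [[0,0,0.008],0]
    - [[0,0,0.001],0]
    - [[0,0,0],0]

```text
t: 36.05
tool_pos: [0.5109, 0.0085, 0.1715]
tool_rot: [-0.051, -3.141, 0.0]
contact_force: [-1.1, -0.9, -0.5]
opening: 0.0001
grip_force: 0.0
```

drive_tool:
  rows:
    - [[0,0,0.001],0]
    - [[0,0,0.001],0]
    - [[0,0,0.001],0]
    - [[0,0,0],0]
    - [[0,0,0],0]

```text
t: 36.55
tool_pos: [0.5115, 0.0084, 0.1705]
tool_rot: [0.052, 3.141, -0.0]
contact_force: [-4.3, 0.3, 8.2]
opening: 0.0003
grip_force: 4.1
```

drive_tool:
  rows:
    - [[0,0,0.001],0]
    - [[0,0,0.001],0]
    - [[0,0,0],0]
    - [[0,0,0],0]
    - [[0,0,-0.04],0]
    - [[0,0,-0.04],0]
    - [[0,0,-0.05],0]
    - [[0.025,0.016,0],0]
    - [[0.025,0.016,0],0]
    - [[0,0,0],0]

```text
t: 37.55
tool_pos: [0.4606, 0.0433, 0.2971]
tool_rot: [0.049, 3.14, 0.001]
contact_force: [-0.2, -0.2, -0.7]
opening: -0.0
grip_force: 0.0
```

```bash
python3 est.py w18 | grep -v "^-*1 0\.\|^-*1 1\|^-*1 2"
```

```text
[581, 45, 59, 70, 1806] [[639, 104], [625, 113], [599, 114], [590, 108], [581, 81], [586, 68], [609, 48], [629, 48], [639, 68]]
[327, 171, 78, 124, 6885] [[339, 171], [368, 171], [404, 189], [395, 285], [375, 294], [358, 287], [327, 239], [328, 190]]
[236, 188, 72, 107, 5578] [[307, 188], [306, 249], [282, 288], [265, 294], [242, 286], [236, 214], [264, 195]]
[0, 255, 53, 52, 1002] [[52, 300], [41, 306], [0, 279], [0, 255], [40, 270]]
1 0 inner [[328, 186], [327, 312], [408, 186]] outer [[328, 189], [327, 318]]
-1 0 inner [[311, 186], [312, 312], [231, 186]] outer [[311, 189], [312, 318]]
t 37.6 pos [0.4615 0.0426 0.297 ] yaw -0.0316 q6 -1.61 shift [-0.0405  0.0016 -0.003 ] norm 0.041 turn 0.0014 F [ 1.  -0.6 -0. ] op 0.0
```

```bash
python3 - <<'E'
from leaf import *
im=cv2.imread("pics/w18.png")
for r in (200,225): print(r,im[r,298:334].tolist())
n=vision.get_image("scene");im=n["image"]
hsv=cv2.cvtColor(im,cv2.COLOR_BGR2HSV);m=cv2.inRange(hsv,(105,120,40),(122,255,255))
m[:150]=0;m[270:]=0;m[:,:230]=0;m[:,345:]=0
k,l,st,c=cv2.connectedComponentsWithStats(m)
for i in range(1,k):
    if st[i,4]>80:
        h=cv2.convexHull(np.argwhere(l==i)[:,::-1].astype(np.int32));print(st[i].tolist(),cv2.approxPolyDP(h,1.5,True)[:,0].tolist())
for s in(1,-1):
    for ph in(0,.1,.3):print(s,ph,proj(n,[inner(s,x,r,ph,.005) for x,r in((-.152,.077),(-.008,.077),(-.152,0),(-.008,0))]).round(1).tolist())
E
```

```text
200 [[174, 105, 62], [175, 107, 63], [178, 108, 65], [177, 107, 65], [179, 109, 65], [177, 107, 63], [176, 106, 63], [176, 107, 65], [175, 103, 60], [170, 101, 58], [188, 137, 118], [233, 221, 223], [248, 243, 246], [247, 242, 243], [248, 242, 243], [248, 241, 243], [248, 241, 243], [249, 243, 245], [250, 245, 246], [250, 246, 247], [250, 245, 246], [250, 246, 247], [250, 245, 246], [249, 244, 245], [251, 246, 248], [252, 248, 249], [255, 250, 252], [238, 226, 231], [102, 92, 94], [81, 57, 49], [135, 83, 54], [165, 101, 62], [179, 109, 66], [178, 110, 66], [177, 107, 63], [177, 107, 66]]
225 [[178, 108, 64], [178, 106, 62], [176, 105, 62], [176, 105, 63], [176, 105, 63], [175, 106, 64], [178, 108, 67], [176, 106, 62], [176, 105, 61], [175, 102, 59], [182, 124, 101], [224, 201, 200], [249, 244, 247], [247, 241, 243], [248, 241, 243], [247, 240, 242], [248, 242, 243], [249, 243, 244], [249, 244, 245], [250, 245, 246], [250, 245, 247], [251, 246, 247], [250, 245, 246], [250, 244, 246], [250, 244, 246], [248, 241, 242], [255, 249, 250], [205, 191, 193], [83, 73, 73], [91, 59, 42], [150, 90, 55], [176, 107, 64], [176, 106, 63], [175, 104, 62], [175, 104, 61], [177, 105, 62]]
[254, 198, 37, 28, 446] [[290, 204], [262, 225], [257, 222], [254, 216], [278, 198]]
[269, 207, 39, 28, 475] [[307, 214], [283, 234], [269, 230], [270, 226], [295, 207]]
1 0 [[266.0, 222.9], [291.5, 203.4], [252.1, 214.0], [277.7, 195.4]]
1 0.1 [[265.7, 221.4], [291.3, 201.9], [252.0, 214.0], [277.6, 195.3]]
1 0.3 [[264.6, 218.1], [290.3, 198.7], [251.8, 213.9], [277.4, 195.3]]
-1 0 [[269.0, 224.9], [294.5, 205.1], [283.9, 234.3], [309.1, 213.5]]
-1 0.1 [[269.0, 223.5], [294.5, 203.8], [284.0, 234.4], [309.2, 213.6]]
-1 0.3 [[269.5, 221.2], [295.2, 201.4], [284.1, 234.5], [309.4, 213.8]]
```

Both leaves agree with 0 rad in both views, and the flange lies level over the rebate up to the blue edge. I'm handing in.

```bash
python3 -c "
from station import ctrl
print(ctrl.finish_job())"
```

```text
the job is handed in; nothing more can be done
None
```

I handed the job in at about 38 s; no verdict came back. Both bars were pushed in until the closed end stopped them, which I judged by force and depth, not by sight. The left leaf was shut first and the right leaf lapped over it, both about level in two camera views; the bystanders were not re-measured.

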